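Doorbell battery cap held at its test position

TASK

Please put the orange battery cap on the doorbell receiver: lower it with its lugs through the two slots (white marks), press it in, and twist it clockwise to the yellow marks, half-way to the lock, where the receiver is only on test. Stop well before the lock click at the red marks and finish while still holding the cap there, motionless; do not let go. Do not press the blue ring button, and leave the snail, clothes peg, key ring, glasses case and bowl where they are.

Things in the scene. Friction and masses are not known exactly. Their poses are not given: they have to be found in the camera images.
- cap_mid (a point): Orange plastic battery cap, loose, about 60 g, upright on the shelf, 45 mm high. Point: on its axis, half-way up (22.5 mm above its underside); z up, x along the wing and the lugs. Round plug, diameter 43 mm, 0 to 12 mm high; round flange, diameter 72 mm, 12 to 17 mm high, with a white dot at each end of the wing. Half a turn about z gives the same shape.
- cap_wing (a point): Centre of the cap's upright grip wing, 31 mm above the cap's underside; axes as cap_mid. The wing stands on the flange along x: 56 mm long, 12 mm thick, from 17 to 45 mm high.
- cap_lug (a point): Middle of the cap's lug towards its +x, 27 mm from the axis, 2.5 mm above the underside; axes as cap_mid. A like lug points to -x. Each is 8 mm wide and 5 mm thick, at the plug's lower end (0 to 5 mm high), with its tip 31 mm from the axis.
- receiver: White plastic doorbell receiver, fixed to the shelf, 110 mm (its x) by 150 mm (its y) by 45 mm high, with a round grey neck on top, up to 60 mm. Origin: centre of its underside; z up. The neck's axis stands at x = 0, y = +25 mm.
- neck_mouth (a point): Centre of the neck's mouth, on its axis, level with its top face, 60 mm above the shelf; axes as the receiver's. Neck: outer diameter 82 mm, 15 mm deep; lip 5 mm thick with a round hole, diameter 49 mm, and two slots for the lugs. Pushed home, the cap's flange lies on the neck's top, cap_mid 10.5 mm above this point, and the lugs have 2 mm of free height below the lip.
- slot_mark (a point): White mark on the neck's rim at the slot towards the receiver's +x; the other slot and mark are opposite (-x). Slots: 14 mm wide, reaching 34 mm from the axis. The lugs pass with the cap's x axis along the receiver's x axis, either way round. Then the cap turns only clockwise seen from above; a stop blocks the other way. The wing's ends point at the marks.
- half_mark (a point): Yellow mark on the neck's rim (its like is opposite), 45 degrees clockwise from the white mark: half-way to the lock, the test position for the wing. Here the lugs are caught below the lip; let go, the cap would rise 2 mm.
- lock_mark (a point): Red mark on the neck's rim (its like is opposite), 90 degrees clockwise from the white mark: locked, against a stop. A sprung click begins to resist at about 59 degrees. Not to be reached.
- contact_top (a point): Top of the brass spring contact in the middle of the neck, 4 mm below the mouth when free. The cap's plug meets it 8 mm before it is home; it pushes the cap up with 2 N, rising to 6 N when home.
- ring_button (a joint): Blue ring button on the receiver's top at its x = 0, y = -49 mm, 20 mm across; 0 up, 0.005 m fully pressed. Not to be pressed.
- snail: White ceramic snail figurine, 80 x 28 x 49 mm, origin under its middle. Bystander.
- peg: Wooden clothes peg lying flat, 74 x 12 x 11 mm, origin under its middle. Bystander.
- key_ring: Steel key ring, 38 mm across, with two keys, up to 75 mm to +x, 4 mm high; origin at the ring's centre. Bystander.
- glasses_case: Red glasses case lying flat, 62 (x) x 160 (y) x 40 mm, origin under its middle. Bystander.
- coin_bowl: Blue ceramic bowl, diameter 110 mm, 40 mm high, origin under its middle. Bystander.
There are look-alikes about, which are no part of the job. Of the things shaped like the part that bears cap_mid, the orange one is meant.

How it is judged:
By the outcome, as a careful person would: the job done as asked, in the order asked, and still so for the second after the job is handed in, while the arm keeps its last pose, push and grip.
It also fails if it takes over 43 s, if anything falls off the work surface, if the arm or the gripper's body presses on something with over 40 N, if the wrist force passes 120 N, or if a joint passes its speed limit or range.

ROBOT

A 6-joint arm with a two-finger parallel gripper is mounted at the origin on the work surface. World frame = base frame: x ahead of the robot, y to its left, z up, the work surface at z = 0. Lengths are in mm, angles in rad, forces in N, time in s.
With the tool pointing down it reaches from about 300 to 775 mm from the base axis. Payload 14.6 kg.
Tool frame: the origin (TCP) lies midway between the tips of the shut fingers; the grasp point (between the pads) lies 19 mm behind it; z points along the fingers, y is the direction in which the jaws open and shut (so a half turn about z gives the same grasp; the last joint's range is limited). The gripper opens to 94 mm and grips with 3 to 60 N. Pads are 16 mm wide; open, the fingers measure 119 mm over their backs; the gripper's body (75 mm by 177 mm) begins 78 mm behind the grasp point.
Start: joints at [1.218, 0.3, 1.521, -0, 1.321, -0.067], TCP at [155.056, 527.68, 175.546] pointing down, gripper open.
Joint ranges: [-3.03, 3.03], [-0.79, 2.21], [0.23, 2.52], [-1.04, 4.18], [0, 3.07], [-2.55, 2.55]. Speed limits (rad/s): [2.22, 2.22, 2.57, 3.14, 3.14, 3.14].

INTERFACE

Orientations are given as [roll, pitch, yaw] about the fixed x, y, z axes, in that order (R = Rz(yaw) Ry(pitch) Rx(roll)).
In Python, from cell import manip, camera gives the robot as it stands. The module is installed in compiled form; this text tells all that it offers.
- The arm moves only by the tool jog_arm, never from a script. Its argument "commands" is a list of rows, each a list of 7 numbers: the shift along the world's x, y, z in units of 1 m (1.0 is 1 m), then the turn, a rotation vector about the world's x, y, z in units of 120 degrees (1.0 is 120 degrees), then the opening, from 0 (shut) to 1 (fully open). In form: [[x, y, z, ax, ay, az, grip], ...]. A call has exactly 10 rows; each row is the pose to reach, as a shift and turn from the pose commanded when the call began; what a row does not reach only later rows make up. A row lasts 1/8 s, in which the tool goes at most 62.5 mm and 10.7 degrees, less where a joint would pass 70% of its speed; a pose out of reach is approached as far as the arm can. A call with a number of a shift or a turn outside -1 to 1 is refused whole. A call with a gripper value outside its range is refused whole. The fingers move at their own pace and stop on an object; "grip_force" is the grip in N (left out, the last holds). Time passes only in rows, so rows that repeat a pose let the fingers close, or fill a call up. It gives the time, the measured TCP pose, the force and the opening at its end, in the units of the state.
- manip.read_state(): the state, without advancing time (a new reading comes with each control period).
- camera(name): name is "scene" or "top" or "wrist"; returns a dict with "pixels" (384x512x3 uint8, blue, green, red), "vertical_fov" (degrees; the focal length in pixels is half the picture's height over the tangent of half this angle, whatever the lens; pixels are square), "cx", "cy" (the principal point, pixels), "k1" (the pictures are not rectified: a ray, as slopes to the right and down, at radius r is drawn at 1 + k1 r^2 times it, then the intrinsics apply), "rvec" (rotation vector, rad) and "tvec" (3), from world to camera coordinates, as OpenCV has them. Camera axes: x right, y down, z forward; pixel columns grow to the right and rows downward; lengths in mm; the calibration is good to about 2 mm. A picture is of the moment at which its call begins. There is no depth.
- manip.sign_off(): hands the job in, once; it reports no verdict.
The state is a dict: "clock": time; "joints": joint angles; "qd": joint speeds; "effort": joint torques, N m; "eef_pos": TCP position; "eef_rot": TCP orientation; "wrist_force": force on the tool from outside, world axes, zero at the start; "moment": the same for the moment, N m; "finger_gap": finger opening in mm.
Only numpy, scipy, OpenCV 4.12 (cv2) and the standard library are available. Lean on these libraries where they do the work, as an engineer would, in place of code of your own. Each camera call takes 0.05 s, during which the arm holds its last target.

## Working session

There is one attempt and no reset: what is moved stays moved. The work goes in short steps, Python scripts to look and compute and a tool call to move; the robot and the scene stay as the last step left them, time stands still between calls to the robot, and variables do not carry over. Pictures are saved under pics/ and viewed, and the job is handed in when it is done.

Besides the shell and the picture viewer there is one more tool, called after ">>>" as name(argument=value, ...), one argument or row to a line, values as JSON. jog_arm: Moves the arm, as the interface text tells. Its arguments: {"type":"object","properties":{"commands":{"type":"array","items":{"type":"array","items":{"type":"number"}}},"grip_force":{"type":"number"}},"required":["commands"]}

```bash
mkdir -p pics; cat > h.py <<'E'
import numpy as np, cv2
from cell import manip, camera
def K(c):
    h,w=c["pixels"].shape[:2]; f=h/2/np.tan(np.radians(c["vertical_fov"])/2)
    return np.array([[f,0,c["cx"]],[0,f,c["cy"]],[0,0,1.]]), np.array([c["k1"],0,0,0,0.])
def proj(c,P):
    k,d=K(c); return cv2.projectPoints(np.array(P,float).reshape(-1,1,3),np.array(c["rvec"],float),np.array(c["tvec"],float),k,d)[0].reshape(-1,2)
def back(c,px,z):
    k,d=K(c); n=cv2.undistortPoints(np.array(px,float).reshape(-1,1,2),k,d).reshape(-1,2)
    R=cv2.Rodrigues(np.array(c["rvec"],float))[0]; t=np.array(c["tvec"],float).ravel(); C=-R.T@t
    r=np.c_[n,np.ones(len(n))]@R; return C+r*((z-C[2])/r[:,2])[:,None]
def save(name,img): cv2.imwrite("pics/"+name+".png",img)
E
python3 - <<'E'
from h import *
import pickle
for n in ["scene","top","wrist"]:
    c=camera(n); pickle.dump(dict(c),open(n+"0.pkl","wb")); save(n+"0",c["pixels"])
    R=cv2.Rodrigues(np.array(c["rvec"],float))[0]; print(n,c["vertical_fov"],c["k1"],-R.T@np.array(c["tvec"]).ravel())
print(manip.read_state())
E
```

```text
scene 50.63304830916482 0.03740655214279503 [1110.22619202  541.87639485 1094.57383627]
top 52.99878224148827 -0.005867637614760159 [ 375.13372999    4.23390529 1161.48642086]
wrist 61.620861473606936 -0.06248600030830297 [ 79.34924497 550.62597253 383.64328785]
{'clock': 0.15, 'joints': array([ 1.21840877e+00,  3.00314221e-01,  1.52145786e+00, -5.96274452e-06,
        1.32068204e+00, -6.66136278e-02]), 'qd': array([ 0.00070768, -0.00083238, -0.00216925,  0.00068029,  0.00011339,
       -0.0007281 ]), 'effort': array([ 2.15761582e-03, -5.31958258e+01, -3.52821493e+01,  7.08162971e-02,
        2.37657147e-02, -7.86721694e-05]), 'eef_pos': array([154.97723659, 527.47450346, 175.1245188 ]), 'eef_rot': array([-3.14073272e+00, -5.15796794e-05,  2.85582018e+00]), 'wrist_force': array([ 0.69286669,  0.1435684 , -0.20080108]), 'moment': array([-0.02181477, -0.05444668,  0.00089792]), 'finger_gap': 94.19322309830696}
```

View pics/scene0.png

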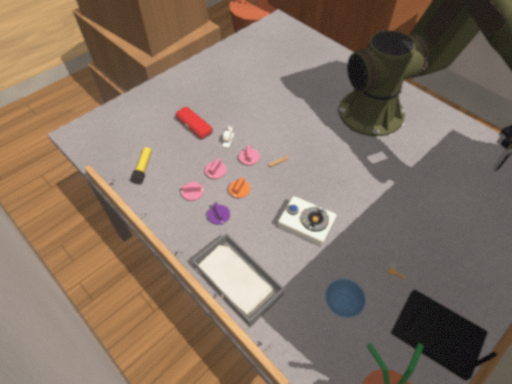

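View pics/top0.png

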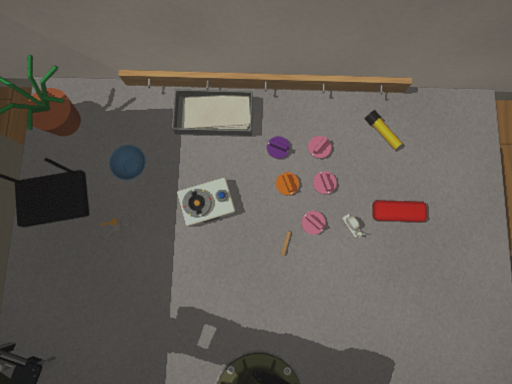

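View pics/wrist0.png

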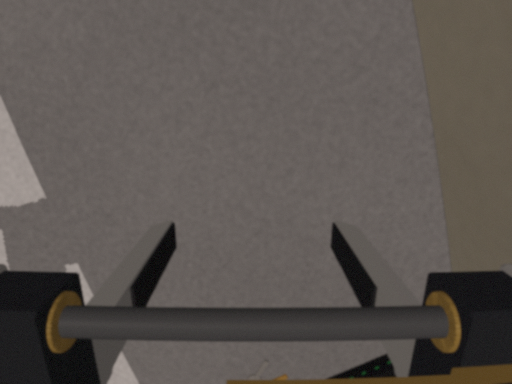

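In the top view the cap-shaped things are orange (288,184), purple (278,148) and pink (320,147), (325,183) and (314,223). Only the one at (288,184) looks orange. The receiver is at (206,202). I'll check with an enlarged crop.

```bash
python3 - <<'E'
from h import *
import pickle
c=pickle.load(open("top0.pkl","rb")); im=c["pixels"]
a=cv2.resize(im[130:240,170:340],None,fx=4.7,fy=4.7,interpolation=cv2.INTER_CUBIC); save("top0crop",a)
c=pickle.load(open("scene0.pkl","rb")); im=c["pixels"]
a=cv2.resize(im[140:250,170:345],None,fx=4.5,fy=4.5,interpolation=cv2.INTER_CUBIC); save("scene0crop",a)
E
```

```text
(no output)
```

View pics/top0crop.png

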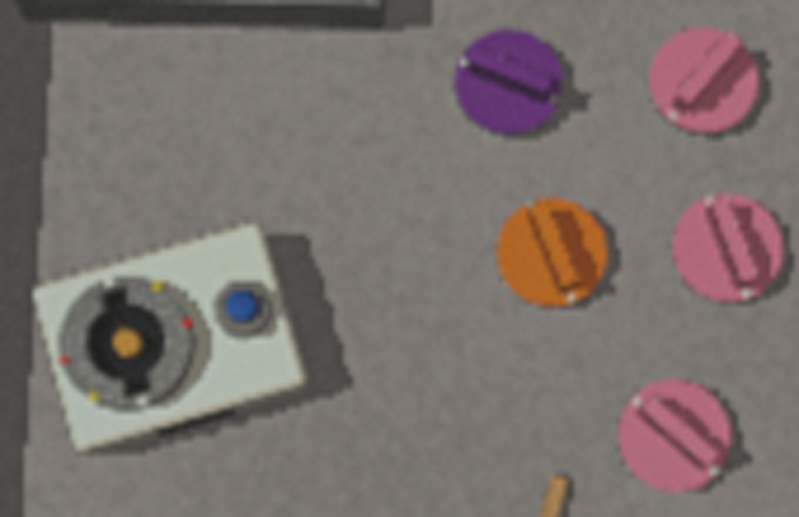

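View pics/scene0crop.png

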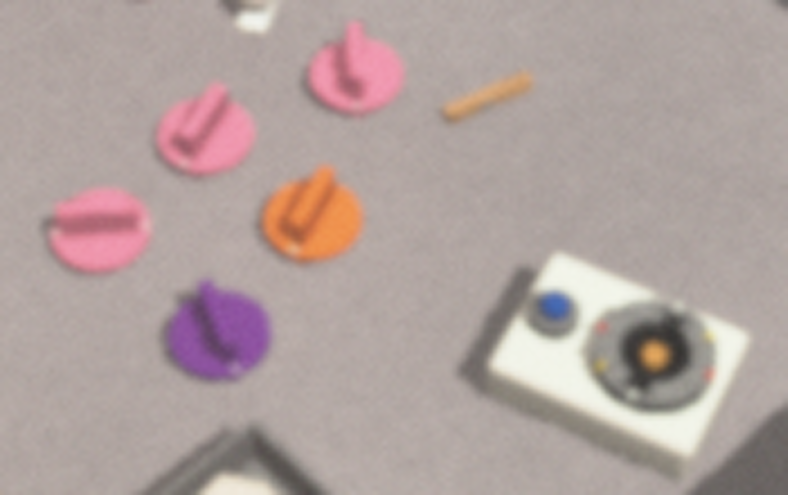

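```bash
python3 - <<'E'
from h import *
import pickle
c=pickle.load(open("top0.pkl","rb")); im=c["pixels"]
hsv=cv2.cvtColor(im,cv2.COLOR_BGR2HSV)
m=((hsv[...,0]>5)&(hsv[...,0]<20)&(hsv[...,1]>150)).astype(np.uint8); m[:, :265]=0; m[:,310:]=0; m[:165]=0;m[205:]=0
cn=max(cv2.findContours(m,0,2)[0],key=cv2.contourArea); e=cv2.fitEllipse(cn); print(e, back(c,[e[0]],17))
f=lambda p:[170+(p[0]+.5)/4.7-.5,130+(p[1]+.5)/4.7-.5]
def B(ps,z): return back(c,[f(p) for p in ps],z)
d=B([(529,205),(571,298)],17); print("dots",d,d.mean(0),np.degrees(np.arctan2(*(d[1]-d[0])[[1,0]])))
for n,p in dict(w=[(110,284),(143,400)],y=[(157,287),(93,396)],r=[(187,322),(64,360)]).items():
    d=B(p,60); print(n,d,d.mean(0),np.degrees(np.arctan2(*(d[1]-d[0])[[1,0]])))
d=B([(241,304)],50);print("btn",d)
print(B([(34,290),(258,224),(303,382),(80,450)],45))
E
```

```text
((287.0064697265625, 183.0917205810547), (20.8620548248291, 22.546262741088867), 79.80184173583984) [[614.74990903 -74.38948379  17.        ]]
dots [[645.13594922 -59.23980724  17.        ]
 [584.42909839 -87.10994082  17.        ]] [614.78252381 -73.17487403  17.        ] -155.34044221574428
w [[578.40489158 201.35959996  60.        ]
 [506.90577958 177.26007438  60.        ]] [542.65533558 189.30983717  60.        ] -161.37307134723866
y [[577.23051173 172.31272039  60.        ]
 [508.64241335 207.83289034  60.        ]] [542.93646254 190.07280536  60.        ] 152.6214189815446
r [[555.78362776 152.77614201  60.        ]
 [530.38857915 226.81690578  60.        ]] [543.08610346 189.7965239   60.        ] 108.93132199847001
btn [[569.58479805 121.13126468  50.        ]]
[[576.19864323 251.21002532  45.        ]
 [621.91894306 113.14047534  45.        ]
 [522.25589859  81.15386435  45.        ]
 [476.87265867 216.66637621  45.        ]]
```

>>> jog_arm(
  commands=[
    [0.46,-0.602,0,0,0,0.3425,0.5],
    [0.46,-0.602,0,0,0,0.3425,0.5],
    [0.46,-0.602,0,0,0,0.3425,0.5],
    [0.46,-0.602,0,0,0,0.3425,0.5],
    [0.46,-0.602,0,0,0,0.3425,0.5],
    [0.46,-0.602,0,0,0,0.3425,0.5],
    [0.46,-0.602,0,0,0,0.3425,0.5],
    [0.46,-0.602,0,0,0,0.3425,0.5],
    [0.46,-0.602,0,0,0,0.3425,0.5],
    [0.46,-0.602,0,0,0,0.3425,0.5],
  ],
)

```text
clock: 1.4
eef_pos: [520.7, 49.1, 175.6]
eef_rot: [3.142, 0.0, -2.71]
wrist_force: [0.7, 1.7, 1.0]
finger_gap: 47.1
```

```bash
python3 - <<'E'
from h import *
import pickle
c=camera("wrist"); pickle.dump(dict(c),open("wrist1.pkl","wb")); save("wrist1",c["pixels"])
s=manip.read_state(); print(s["clock"],s["joints"],s["eef_pos"],np.degrees(s["eef_rot"]),s["finger_gap"])
E
```

```text
1.45 [ 1.51282389e-02  2.45369536e-01  1.59131167e+00 -1.44178976e-03
  1.30446370e+00 -1.98354045e+00] [523.59977153  44.10785669 175.11022316] [-1.79916703e+02 -8.48612796e-03 -1.55463001e+02] 47.429767487205304
```

View pics/wrist1.png

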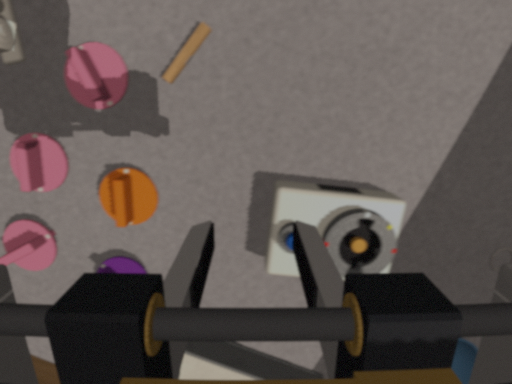

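The wrist view shows the orange cap at (128,197) and the receiver at (340,232), with its neck centre near (360,244). The arm hasn't reached the target yet, so I'll keep going.

>>> jog_arm(
  commands=[
    [0.045,-0.06,0,0,0,0,0.5],
    [0.09,-0.118,0,0,0,0,0.5],
    [0.09,-0.118,0,0,0,0,0.5],
    [0.09,-0.118,0,0,0,0,0.5],
    [0.09,-0.118,0,0,0,0,0.5],
    [0.09,-0.118,0,0,0,0,0.5],
    [0.09,-0.118,0,0,0,0,0.5],
    [0.09,-0.118,0,0,0,0,0.5],
    [0.09,-0.118,0,0,0,0,0.5],
    [0.09,-0.118,0,0,0,0,0.5],
  ],
)

```text
clock: 2.7
eef_pos: [609.8, -67.0, 175.6]
eef_rot: [3.142, -0.0, -2.71]
wrist_force: [0.0, 0.4, 0.4]
finger_gap: 46.9
```

```bash
python3 - <<'E'
from h import *
import pickle
c=camera("wrist"); pickle.dump(dict(c),open("wrist2.pkl","wb")); save("wrist2",c["pixels"])
s=manip.read_state(); print(s["clock"],s["joints"],s["eef_pos"],np.degrees(s["eef_rot"]),s["finger_gap"])
E
```

```text
2.75 [-1.69117281e-01  4.42771613e-01  1.32659447e+00 -1.64465524e-05
  1.37223267e+00 -2.17142785e+00] [609.80598159 -66.99850524 175.58493656] [-1.79999435e+02 -8.10006827e-04 -1.55275869e+02] 46.917464724519114
```

View pics/wrist2.png

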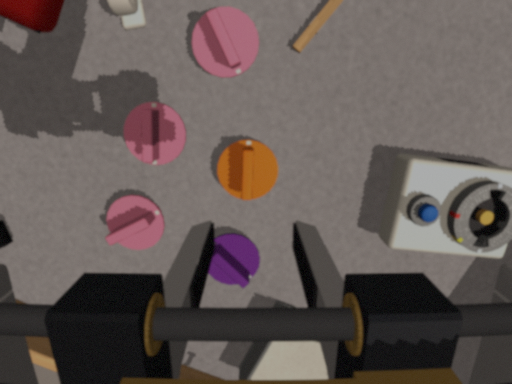

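```bash
python3 - <<'E'
from h import *
import pickle
c=pickle.load(open("wrist2.pkl","rb")); im=c["pixels"]
hsv=cv2.cvtColor(im,cv2.COLOR_BGR2HSV)
m=((hsv[...,0]>5)&(hsv[...,0]<20)&(hsv[...,1]>150)).astype(np.uint8); m[210:]=0
m[:, :200]=0; m[:,290:]=0
cn=max(cv2.findContours(m,0,2)[0],key=cv2.contourArea); h=cv2.convexHull(cn).reshape(-1,2).astype(float)
P=back(c,h,17)[:,:2]
from scipy.optimize import least_squares
r=least_squares(lambda v:np.hypot(*(P-v[:2]).T)-v[2],[615,-74,36],loss="soft_l1"); print(r.x, np.abs(r.fun).max())
a=cv2.resize(im[130:210,205:290],None,fx=7,fy=7,interpolation=cv2.INTER_CUBIC); save("w2crop",a)
a=cv2.resize(im[140:270,380:512],None,fx=4.5,fy=4.5,interpolation=cv2.INTER_CUBIC); save("w2crop2",a)
for yaw in (23,25,27):
    t=np.radians(yaw); u=np.array([np.cos(t),np.sin(t),0])
    p=np.array([r.x[0],r.x[1],17.]); print(yaw, proj(c,[p+34*u,p-34*u]).round(1).tolist())
E
```

```text
[611.86399297 -72.34665862  35.11390459] 0.6356505804594832
23 [[246.2, 197.7], [247.7, 140.5]]
25 [[247.2, 197.8], [246.7, 140.5]]
27 [[248.2, 197.7], [245.6, 140.5]]
```

View pics/w2crop.png

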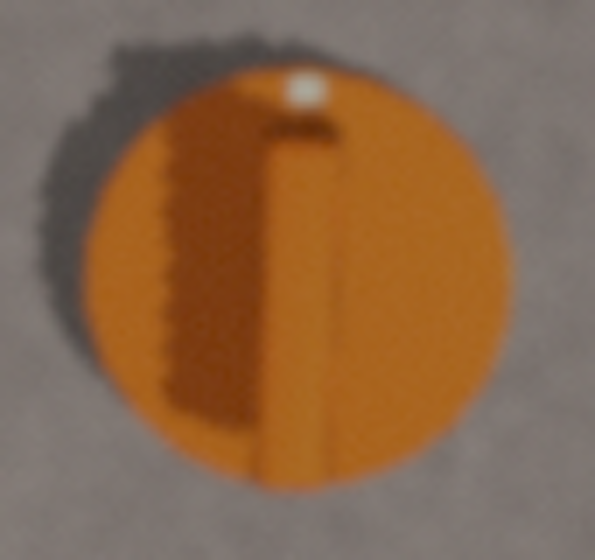

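View pics/w2crop2.png

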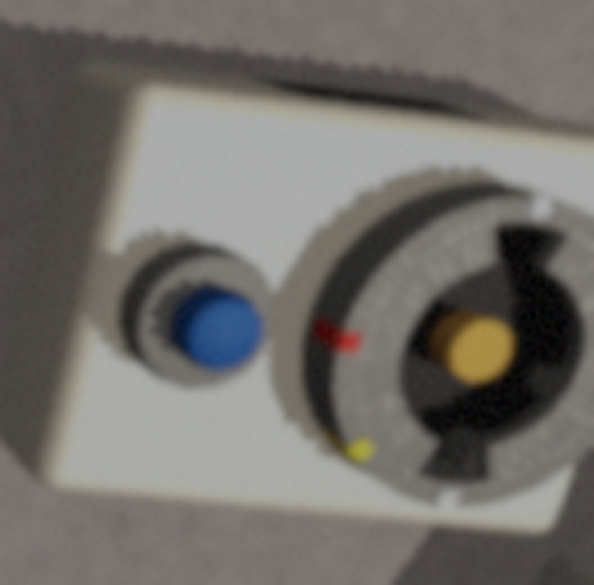

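The orange cap's flange is centred at (247,169). The wrist camera gives (612,-72) and the top camera (615,-74), with the wing at about 23°. I'll descend and grasp.

>>> jog_arm(
  commands=[
    [0.003,-0.006,-0.03,0,0,-0.014,0.5],
    [0.003,-0.006,-0.07,0,0,-0.014,0.5],
    [0.003,-0.006,-0.105,0,0,-0.014,0.5],
    [0.003,-0.006,-0.13,0,0,-0.014,0.5],
    [0.003,-0.006,-0.147,0,0,-0.014,0.5],
    [0.003,-0.006,-0.155,0,0,-0.014,0.5],
    [0.003,-0.006,-0.155,0,0,-0.014,0.3],
    [0.003,-0.006,-0.155,0,0,-0.014,0],
    [0.003,-0.006,-0.155,0,0,-0.014,0],
    [0.003,-0.006,-0.155,0,0,-0.014,0],
  ],
  grip_force=40,
)

```text
clock: 4.0
eef_pos: [613.0, -73.0, 21.0]
eef_rot: [-3.141, 0.0, -2.739]
wrist_force: [-0.8, 0.1, 0.1]
finger_gap: 10.8
```

```bash
python3 - <<'E'
from h import *
import pickle
c=camera("wrist"); pickle.dump(dict(c),open("wrist3.pkl","wb")); save("wrist3",c["pixels"])
s=manip.read_state(); print(s["clock"],s["joints"],s["eef_pos"],np.degrees(s["eef_rot"]),s["finger_gap"],s["wrist_force"])
E
```

```text
4.05 [-1.77879779e-01  6.05979526e-01  1.45948158e+00  6.19576459e-06
  1.07569493e+00 -2.15088792e+00] [612.93595387 -73.00515851  20.89204354] [-1.79986550e+02  2.10949992e-02 -1.56955126e+02] 6.308736135756407 [-0.09378525 -0.4724765  -0.76997671]
```

View pics/wrist3.png

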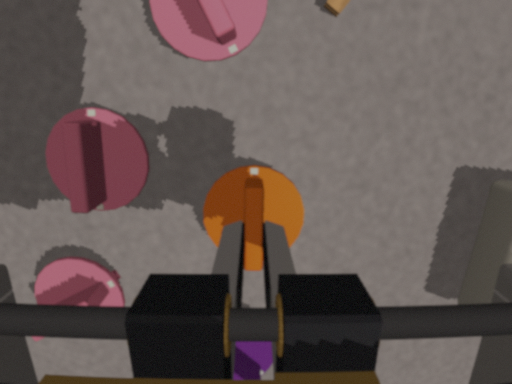

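```bash
python3 - <<'E'
from h import *
import pickle
c=pickle.load(open("wrist3.pkl","rb")); im=c["pixels"]
t=np.radians(23); u=np.array([np.cos(t),np.sin(t),0]); v=np.array([-u[1],u[0],0])
p=np.array([613,-73,21.]); print(proj(c,[p,p+8*u,p-8*u,p-8*u+6*v,p-8*u-6*v,p-28*u+[0,0,24],p-36*u-[0,0,4],p+36*u-[0,0,4]]).round())
a=cv2.resize(im[150:290,180:330],None,fx=4.2,fy=4.2,interpolation=cv2.INTER_CUBIC); save("w3crop",a)
s=manip.read_state(); print(s["clock"],s["finger_gap"])
c=camera("top"); a=cv2.resize(c["pixels"][150:220,250:330],None,fx=7,fy=7,interpolation=cv2.INTER_CUBIC); save("t3crop",a)
s=manip.read_state(); print(s["clock"],s["finger_gap"])
E
```

```text
[[251. 218.]
 [251. 229.]
 [251. 207.]
 [260. 207.]
 [242. 207.]
 [251. 188.]
 [251. 166.]
 [251. 262.]]
4.05 6.308736135756407
4.1 2.411596248463174
```

View pics/w3crop.png

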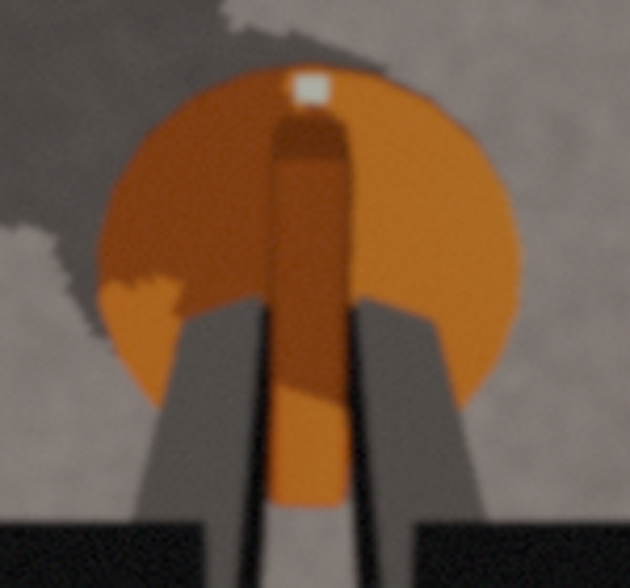

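```bash
python3 - <<'E'
from h import *
import pickle
c=camera("wrist");im=c["pixels"]; s=manip.read_state()
print(s["clock"],s["finger_gap"],s["wrist_force"],s["eef_pos"])
a=cv2.resize(im[150:290,180:330],None,fx=4.2,fy=4.2,interpolation=cv2.INTER_CUBIC); save("w4crop",a)
E
```

```text
4.15 0.7905740747954503 [ 0.05726322  0.40251696 -1.09939761] [612.85613383 -73.02647044  20.74784353]
```

View pics/w4crop.png

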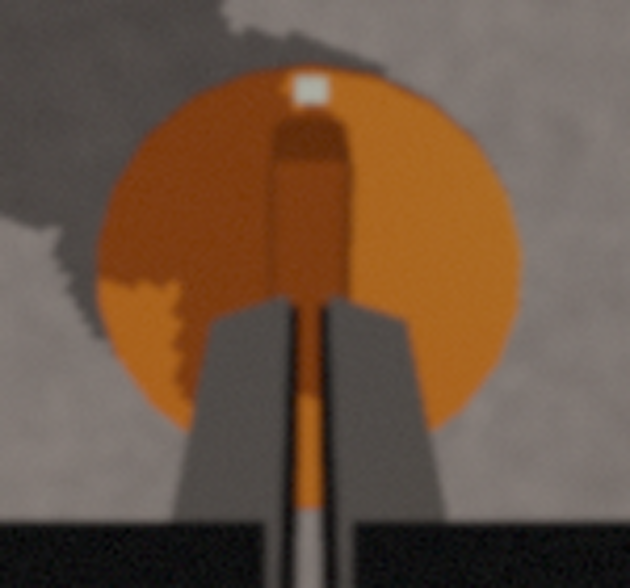

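```bash
python3 - <<'E'
from h import *
import pickle
# tips in tool-frame for wrist0 / wrist2
for n,pos,yaw,g in [("wrist0",[155,527.5,175.3],163.6,94.2),("wrist2",[609.8,-67,175.6],-155.28,46.9)]:
    c=pickle.load(open(n+".pkl","rb")); t=np.radians(yaw); x=np.array([np.cos(t),np.sin(t),0]); y=np.array([x[1],-x[0],0])
    for h in (0,10,20,25,30):
        q=np.array(pos)+[0,0,h]
        print(n,h,proj(c,[q+8*x+g/2*y,q+8*x-g/2*y,q-8*x+g/2*y]).round(1).tolist())
    a=cv2.resize(c["pixels"][200:330,150:360],None,fx=3.8,fy=3.8,interpolation=cv2.INTER_CUBIC); save(n+"tips",a)
c=camera("scene"); k=proj(c,[[613,-73,30]])[0].astype(int); print(k)
a=cv2.resize(c["pixels"][k[1]-70:k[1]+40,k[0]-70:k[0]+70],None,fx=5,fy=5,interpolation=cv2.INTER_CUBIC); save("s4crop",a)
print(manip.read_state()["finger_gap"])
E
```

```text
wrist0 0 [[320.8, 208.5], [183.3, 208.2], [319.5, 230.2]]
wrist0 10 [[323.9, 213.4], [180.1, 213.2], [322.4, 236.0]]
wrist0 20 [[327.3, 218.8], [176.6, 218.6], [325.6, 242.3]]
wrist0 25 [[329.1, 221.7], [174.7, 221.4], [327.3, 245.7]]
wrist0 30 [[330.9, 224.8], [172.8, 224.5], [329.1, 249.2]]
wrist2 0 [[285.4, 207.2], [216.8, 207.2], [284.8, 229.0]]
wrist2 10 [[286.9, 212.1], [215.2, 212.1], [286.2, 234.8]]
wrist2 20 [[288.6, 217.5], [213.4, 217.4], [287.7, 241.0]]
wrist2 25 [[289.4, 220.4], [212.4, 220.3], [288.6, 244.4]]
wrist2 30 [[290.3, 223.4], [211.4, 223.3], [289.4, 248.0]]
[239 186]
0.5104809898820507
```

View pics/s4crop.png

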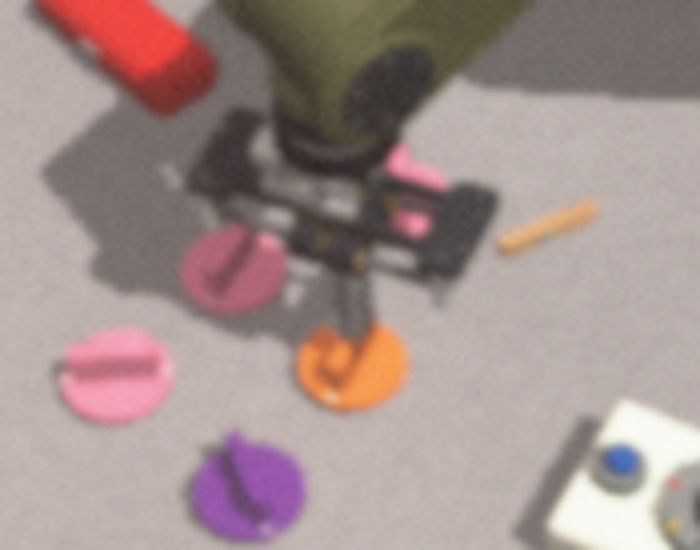

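View pics/wrist0tips.png

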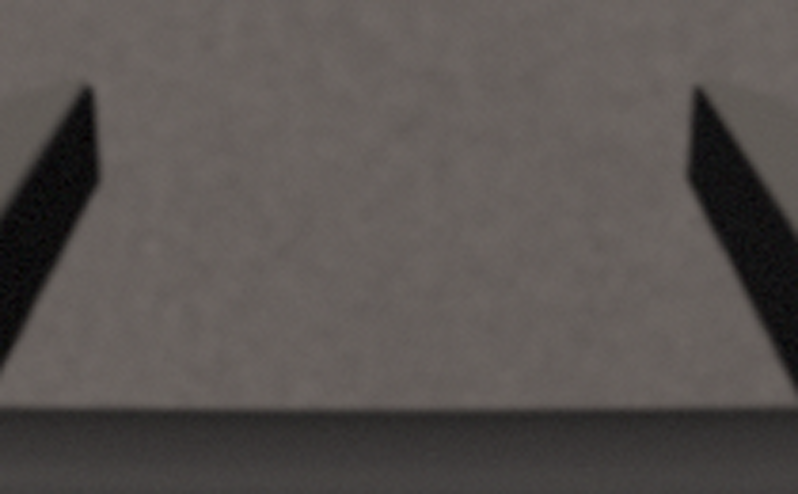

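```bash
python3 - <<'E'
from h import *
c=camera("scene")
for z in (10,21,35,47,55): print(z,(proj(c,[[613,-73,z]])[0]-[169,116]).round(1)*5)
a=cv2.resize(c["pixels"][150:205,205:275],None,fx=10,fy=10,interpolation=cv2.INTER_CUBIC); save("s5crop",a)
E
```

```text
10 [353.5 368.5]
21 [352.5 358.5]
35 [352. 346.]
47 [351.  334.5]
55 [350.5 327. ]
```

View pics/s5crop.png

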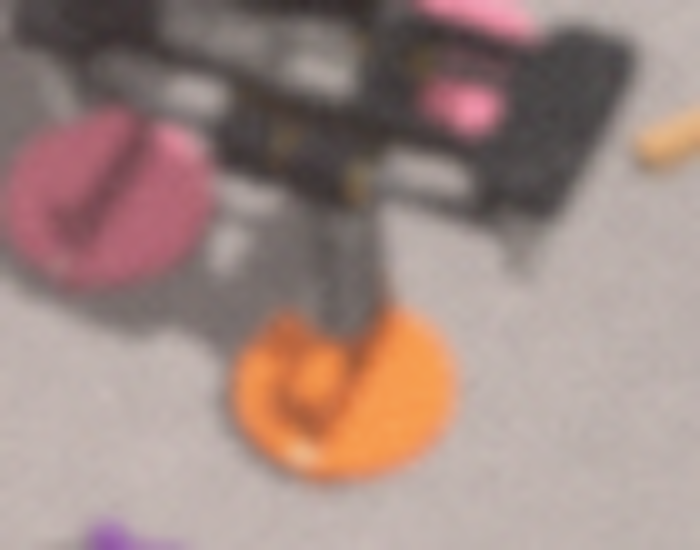

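The fingers closed to about 0 mm. Both cameras put the fingertips about 26 mm above the reported TCP, at z≈46, just over the wing, and the cap hasn't moved. So the real tip is about 26 mm behind the reported TCP. I'll open and go lower.

>>> jog_arm(
  commands=[
    [0,0,0.004,0,0,0,0.5],
    [0,0,0.004,0,0,0,0.5],
    [0,0,0.004,0,0,0,0.5],
    [0,0,-0.002,0,0,0,0.5],
    [0,0,-0.008,0,0,0,0.5],
    [0,0,-0.014,0,0,0,0.5],
    [0,0,-0.019,0,0,0,0.5],
    [0,0,-0.024,0,0,0,0.45],
    [0,0,-0.024,0,0,0,0.45],
    [0,0,-0.024,0,0,0,0.45],
  ],
  grip_force=40,
)

```text
clock: 5.5
eef_pos: [612.9, -73.0, -3.2]
eef_rot: [-3.141, 0.0, -2.739]
wrist_force: [0.5, 0.8, 0.7]
finger_gap: 42.4
```

```bash
python3 - <<'E'
from h import *
import pickle
c=camera("wrist");im=c["pixels"]; s=manip.read_state()
print(s["clock"],s["finger_gap"],s["wrist_force"],s["eef_pos"])
a=cv2.resize(im[150:290,150:360],None,fx=3.6,fy=3.6,interpolation=cv2.INTER_CUBIC); save("w5crop",a)
E
```

```text
5.55 42.07272970335508 [ 0.25810761  1.45935837 -0.92181785] [612.96386285 -73.01477133  -3.15448927]
```

View pics/w5crop.png

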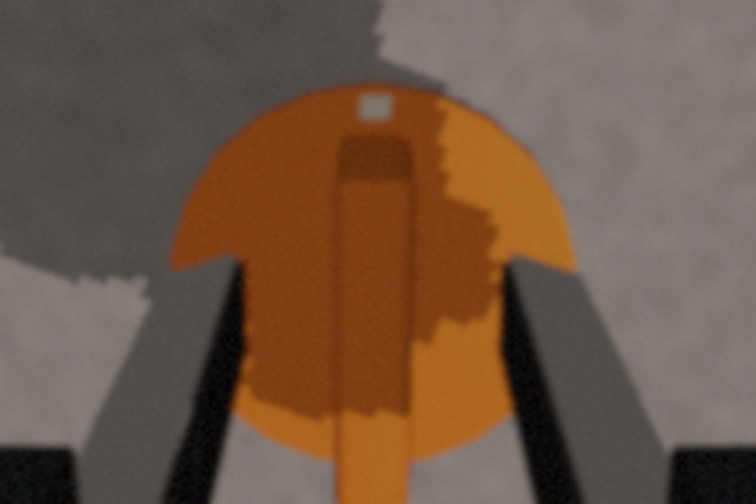

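```bash
python3 - <<'E'
from h import *
c=camera("wrist");im=c["pixels"]
hsv=cv2.cvtColor(im,cv2.COLOR_BGR2HSV)
m=((hsv[...,0]>4)&(hsv[...,0]<20)&(hsv[...,1]>150)).astype(np.uint8); m[:160]=0;m[280:]=0
cn=max(cv2.findContours(m,0,2)[0],key=cv2.contourArea); h=cv2.convexHull(cn).reshape(-1,2).astype(float)
h=h[(h[:,1]<222)|((h[:,1]>262)&(h[:,1]<275)&(abs(h[:,0]-254)>13))]
P=back(c,h,17)[:,:2]
from scipy.optimize import least_squares
r=least_squares(lambda v:np.hypot(*(P-v[:2]).T)-36,[613,-73],loss="soft_l1"); print(r.x, np.abs(r.fun).max(),len(h))
print(proj(c,[[*r.x,17],[613,-73,17],[613,-73,22.5]]))
E
```

```text
[612.0849478  -72.11887766] 1.17452089011217 30
[[252.86907596 228.91555458]
 [251.01233432 229.64728189]
 [250.95930229 233.1168983 ]]
```

>>> jog_arm(
  commands=[
    [0,0,0,0,0,0,0],
    [0,0,0,0,0,0,0],
    [0,0,0,0,0,0,0],
    [0,0,0,0,0,0,0],
    [0,0,0,0,0,0,0],
    [0,0,0,0,0,0,0],
    [0,0,0.01,0,0,0,0],
    [0,0,0.03,0,0,0,0],
    [0,0,0.06,0,0,0,0],
    [0,0,0.1,0,0,0,0],
  ],
  grip_force=45,
)

```text
clock: 6.85
eef_pos: [612.6, -73.0, 98.6]
eef_rot: [3.142, -0.0, -2.739]
wrist_force: [0.2, 0.6, -0.3]
finger_gap: 11.8
```

```bash
python3 - <<'E'
from h import *
c=camera("wrist");im=c["pixels"]; s=manip.read_state()
print(s["clock"],s["finger_gap"],s["wrist_force"],s["moment"],s["eef_pos"],s["joints"])
save("w6",im)
E
```

```text
6.9 11.765781899497878 [ 0.64206924 -0.17173125  4.13071403] [ 0.00101932 -0.02766776  0.05823294] [615.01845048 -73.34613304 104.90430881] [-1.77822659e-01  5.09376037e-01  1.39731812e+00 -2.78858539e-06
  1.22681102e+00 -2.15087670e+00]
```

View pics/w6.png

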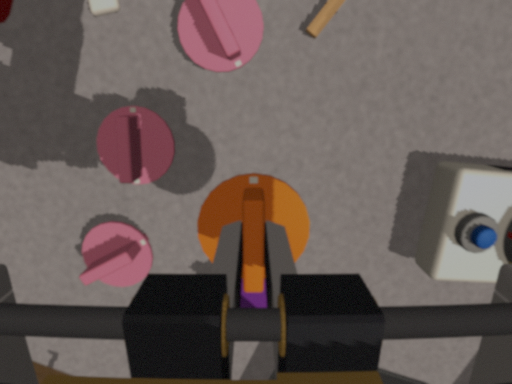

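>>> jog_arm(
  commands=[
    [0,0.015,0.005,0,0,0,0],
    [0.001,0.05,0.01,0,0,-0.005,0],
    [0.004,0.1,0.01,0,0,-0.015,0],
    [0.006,0.15,0.01,0,0,-0.025,0],
    [0.008,0.2,0.01,0,0,-0.035,0],
    [0.01,0.245,0.01,0,0,-0.038,0],
    [0.012,0.275,0.01,0,0,-0.038,0],
    [0.012,0.291,0.01,0,0,-0.038,0],
    [0.012,0.291,0.01,0,0,-0.038,0],
    [0.012,0.291,0.01,0,0,-0.038,0],
  ],
  grip_force=45,
)

```text
clock: 8.15
eef_pos: [624.8, 217.0, 106.5]
eef_rot: [-3.141, -0.0, -2.82]
wrist_force: [-0.1, -0.0, -1.1]
finger_gap: 11.5
```

```bash
python3 - <<'E'
from h import *
import pickle
c=camera("wrist");im=c["pixels"]; s=manip.read_state(); pickle.dump(dict(c),open("wrist7.pkl","wb"))
print(s["clock"],s["finger_gap"],s["wrist_force"],s["eef_pos"],np.degrees(s["eef_rot"]),s["joints"])
save("w7",im)
R=cv2.Rodrigues(np.array(c["rvec"],float))[0]; print(-R.T@np.array(c["tvec"]).ravel())
E
```

```text
8.2 11.77619323635824 [ 0.16027534 -0.88899895 -1.02354524] [624.88190706 216.8964654  106.6217297 ] [-1.79992745e+02 -1.31057915e-02 -1.61580492e+02] [ 2.78790002e-01  6.06041529e-01  1.24408834e+00 -1.41762091e-04
  1.29168591e+00 -1.61344833e+00]
[550.01069395 193.28035734 315.15232552]
```

View pics/w7.png

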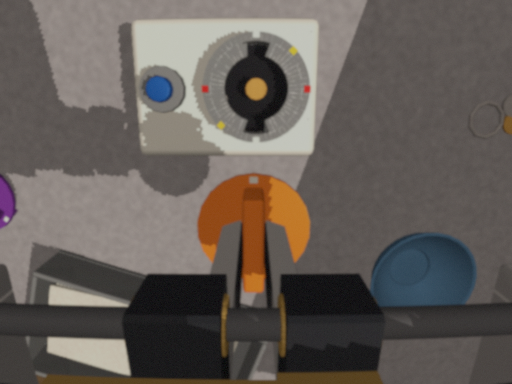

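```bash
python3 - <<'E'
from h import *
import pickle
from scipy.optimize import least_squares
c=pickle.load(open("wrist7.pkl","rb")); im=c["pixels"]
hsv=cv2.cvtColor(im,cv2.COLOR_BGR2HSV).astype(int)
def blobs(m):
    n,l,s,ce=cv2.connectedComponentsWithStats(m.astype(np.uint8)); return [(s[i,4],ce[i]) for i in range(1,n) if s[i,4]>3]
roi=np.zeros(im.shape[:2],bool); roi[25:150,195:318]=1
H,S,V=hsv[...,0],hsv[...,1],hsv[...,2]
red=[b for b in blobs(roi&((H<8)|(H>172))&(S>140))]; yel=blobs(roi&(H>22)&(H<35)&(S>140)); 
yy,xx=np.mgrid[:384,:512]; ring=(np.hypot(xx-256.5,yy-88)<55)&(abs(xx-256)<8)&(np.hypot(xx-256.5,yy-88)>44)
wh=blobs(ring&(V>175)&(S<40))
for n,b in (("r",red),("y",yel),("w",wh)):
    print(n,b)
    if len(b)==2:
        d=back(c,[b[0][1],b[1][1]],60); v=d[1]-d[0]; print(d.mean(0),np.hypot(*v[:2]),np.degrees(np.arctan2(v[1],v[0])))
m=((H>4)&(H<20)&(S>150)).astype(np.uint8); m[:165]=0;m[275:]=0
cn=max(cv2.findContours(m,0,2)[0],key=cv2.contourArea); h=cv2.convexHull(cn).reshape(-1,2).astype(float); h=h[h[:,1]<245]
P=back(c,h,126.6)[:,:2]
r=least_squares(lambda v:np.hypot(*(P-v[:2]).T)-v[2],[625,217,36],loss="soft_l1"); print("cap",r.x,np.abs(r.fun).max(),len(h))
d=back(c,[(253.2,180.5)],126.6)[0][:2]; v=r.x[:2]-d; print("dot",d,np.degrees(np.arctan2(v[1],v[0])),np.hypot(*v))
a=cv2.resize(im[25:150,190:320],None,fx=4.6,fy=4.6,interpolation=cv2.INTER_CUBIC); save("w7a",a)
E
```

```text
r [(np.int32(35), array([204.57142857,  88.42857143])), (np.int32(28), array([306.85714286,  88.5       ]))]
[540.58538639 192.32368149  60.        ] 77.9375441174274 108.4698818937916
y [(np.int32(30), array([292.63333333,  50.36666667])), (np.int32(29), array([220.51724138, 124.89655172]))]
[540.66721905 192.30381367  60.        ] 77.56654750888082 -26.48566795749414
w [(np.int32(17), array([255.64705882,  34.94117647])), (np.int32(37), array([255.54054054, 139.97297297]))]
[541.21265874 192.42724553  60.        ] 77.33294723882335 18.53013826229617
cap [623.45703787 218.15107955  35.08851432] 0.25381781211306986 30
dot [594.13822858 208.16294659] 18.812601479889928 30.97346248274276
```

View pics/w7a.png

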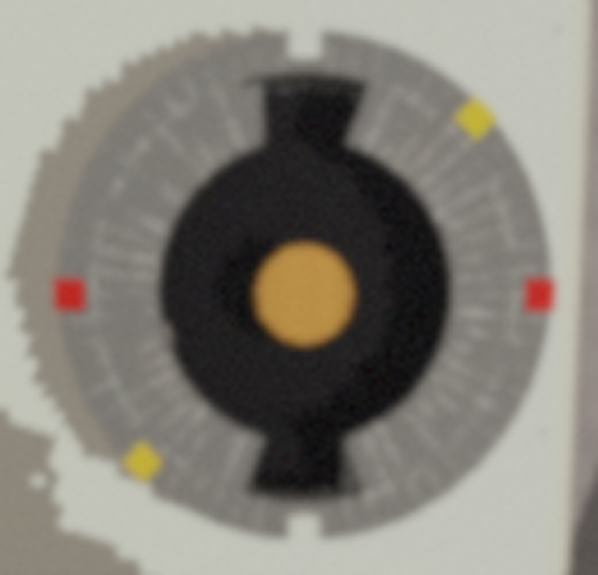

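The receiver's marks show clearly: white at (256,35) and (256,140), red at (205,88) and (307,88), yellow at (293,50) and (221,125). That gives a neck centre of (541,192) and a slot axis at 18.5°. The held cap is at (623.5,218), wing at 18.6°. I'll move to just above the mouth.

>>> jog_arm(
  commands=[
    [-0.01,-0.003,0,0,0,0,0],
    [-0.03,-0.009,0,0,0,0,0],
    [-0.055,-0.017,0,0,0,0,0],
    [-0.075,-0.024,0,0,0,0,0],
    [-0.082,-0.026,-0.005,0,0,0,0],
    [-0.082,-0.026,-0.015,0,0,0,0],
    [-0.082,-0.026,-0.03,0,0,0,0],
    [-0.082,-0.026,-0.038,0,0,0,0],
    [-0.082,-0.026,-0.042,0,0,0,0],
    [-0.082,-0.026,-0.042,0,0,0,0],
  ],
  grip_force=45,
)

```text
clock: 9.45
eef_pos: [542.8, 192.0, 64.3]
eef_rot: [3.142, -0.0, -2.819]
wrist_force: [0.2, -0.2, -0.7]
finger_gap: 11.2
```

```bash
python3 - <<'E'
from h import *
import pickle
for n in ("wrist","scene"):
    c=camera(n);im=c["pixels"]; pickle.dump(dict(c),open(n+"8.pkl","wb")); 
    if n=="wrist": a=cv2.resize(im[130:300,150:360],None,fx=3.5,fy=3.5,interpolation=cv2.INTER_CUBIC)
    else:
        k=proj(c,[[542,191,60]])[0].astype(int); print(k); a=cv2.resize(im[k[1]-50:k[1]+50,k[0]-60:k[0]+60],None,fx=6,fy=6,interpolation=cv2.INTER_CUBIC)
    save(n+"8",a)
s=manip.read_state()
print(s["clock"],s["finger_gap"],s["wrist_force"],s["eef_pos"],np.degrees(s["eef_rot"]),s["joints"])
E
```

```text
[315 218]
9.55 11.439638631404588 [-1.19004804 -0.35970574 -0.27657097] [543.05348739 192.07013173  64.89709222] [-1.79997357e+02  2.93549529e-02 -1.61515155e+02] [ 2.76383638e-01  4.67856186e-01  1.56050451e+00 -2.49806370e-05
  1.11271804e+00 -1.61702305e+00]
```

View pics/wrist8.png

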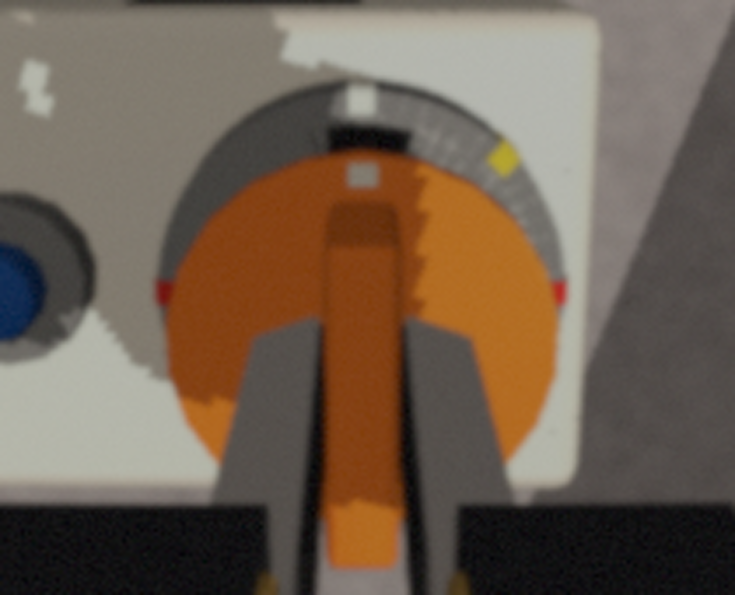

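View pics/scene8.png

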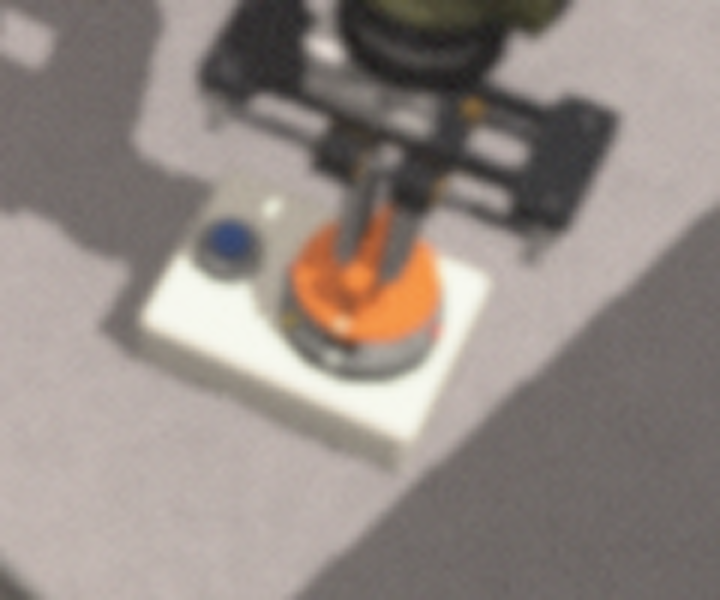

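```bash
python3 - <<'E'
from h import *
import pickle
from scipy.optimize import least_squares
c=pickle.load(open("wrist8.pkl","rb")); im=c["pixels"]
f=lambda p:[150+(p[0]+.5)/3.5-.5,130+(p[1]+.5)/3.5-.5]
d=back(c,[f((165,292)),f((558,292)),f((361,100)),f((503,159))],60)[:,:2]
print(d, "redmid",d[:2].mean(0))
t=np.radians(18.5); u=np.array([np.cos(t),np.sin(t)])
print("white->centre",d[2]+38.7*u); a=np.radians(18.5-45); print("yellow->centre",d[3]+38.8*np.array([np.cos(a),np.sin(a)]), d[3]-38.8*np.array([np.cos(a),np.sin(a)]))
H,S,V=np.moveaxis(cv2.cvtColor(im,cv2.COLOR_BGR2HSV).astype(int),2,0)
m=((H>4)&(H<20)&(S>150)).astype(np.uint8); m[:165]=0;m[290:]=0
cn=max(cv2.findContours(m,0,2)[0],key=cv2.contourArea); h=cv2.convexHull(cn).reshape(-1,2).astype(float); h=h[h[:,1]<250]
P=back(c,h,64.5+3.2+17)[:,:2]
r=least_squares(lambda v:np.hypot(*(P-v[:2]).T)-v[2],[543,192,36],loss="soft_l1"); print("cap",r.x,np.abs(r.fun).max(),len(h))
dd=back(c,[f((362,175))],84.7)[0][:2]; v=r.x[:2]-dd; print("dot->centre",dd+31*u,np.degrees(np.arctan2(v[1],v[0])))
print(manip.read_state()["eef_pos"])
E
```

```text
[[552.78866026 155.02530332]
 [527.73411205 229.77506701]
 [503.43148774 179.95073748]
 [505.62789504 209.72365022]] redmid [540.26138616 192.40018517]
white->centre [540.13161319 192.23042769]
yellow->centre [540.35134827 192.41117507] [470.90444181 227.03612537]
cap [540.86491249 192.66967916  35.08730688] 0.6822004890065472 27
dot->centre [541.03476242 192.72989666] 18.494029617295684
[543.05348739 192.07013173  64.89709222]
```

The near white mark at (361,100) lines up with the cap's dot at (362,175) in the crop. Cap and neck centres agree to 0.7 mm and the angle to 0.1°. I'll lower the cap slowly.

>>> jog_arm(
  commands=[
    [-0.0006,-0.0004,-0.002,0,0,0,0],
    [-0.0006,-0.0004,-0.004,0,0,0,0],
    [-0.0006,-0.0004,-0.006,0,0,0,0],
    [-0.0006,-0.0004,-0.008,0,0,0,0],
    [-0.0006,-0.0004,-0.01,0,0,0,0],
    [-0.0006,-0.0004,-0.012,0,0,0,0],
    [-0.0006,-0.0004,-0.014,0,0,0,0],
    [-0.0006,-0.0004,-0.016,0,0,0,0],
    [-0.0006,-0.0004,-0.016,0,0,0,0],
    [-0.0006,-0.0004,-0.016,0,0,0,0],
  ],
  grip_force=55,
)

```text
clock: 10.8
eef_pos: [542.3, 191.6, 48.8]
eef_rot: [3.142, 0.0, -2.819]
wrist_force: [-1.0, -1.3, 3.6]
finger_gap: 11.4
```

```bash
python3 - <<'E'
from h import *
import pickle
for n in ("wrist",):
    c=camera(n);im=c["pixels"]; pickle.dump(dict(c),open(n+"9.pkl","wb")); 
    a=cv2.resize(im[130:300,150:360],None,fx=3.5,fy=3.5,interpolation=cv2.INTER_CUBIC); save(n+"9",a)
s=manip.read_state()
print(s["clock"],s["finger_gap"],s["wrist_force"],s["moment"],s["eef_pos"],np.degrees(s["eef_rot"]))
E
```

```text
10.85 11.873673378813232 [-1.21667243 -0.64489982  3.11176618] [0.02342092 0.22686558 0.0147442 ] [542.29186691 191.63385345  48.77428953] [-1.79998869e+02  1.37778606e-02 -1.61516155e+02]
```

View pics/wrist9.png

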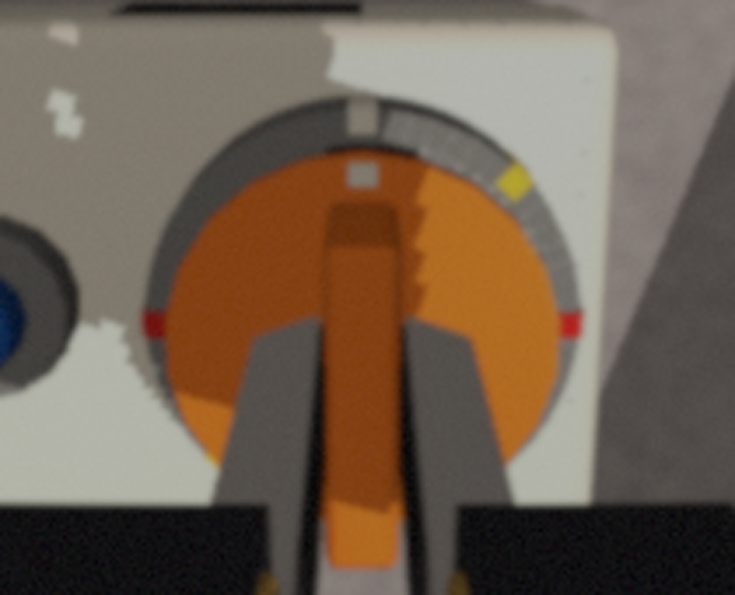

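The lugs are in the slots: dot under the white mark, both red marks symmetric, and 3–4 N from the spring contact, as expected. Next I'll press it home.

>>> jog_arm(
  commands=[
    [0,0,-0.001,0,0,0,0],
    [0,0,-0.002,0,0,0,0],
    [0,0,-0.003,0,0,0,0],
    [0,0,-0.0035,0,0,0,0],
    [0,0,-0.004,0,0,0,0],
    [0,0,-0.0045,0,0,0,0],
    [0,0,-0.005,0,0,0,0],
    [0,0,-0.005,0,0,0,0],
    [0,0,-0.005,0,0,0,0],
    [0,0,-0.005,0,0,0,0],
  ],
  grip_force=60,
)

```text
clock: 12.1
eef_pos: [542.3, 191.6, 44.6]
eef_rot: [-3.142, 0.0, -2.819]
wrist_force: [-6.6, -0.8, 14.6]
finger_gap: 11.5
```

```bash
python3 - <<'E'
from h import *
s=manip.read_state()
print(s["clock"],s["finger_gap"],s["wrist_force"],s["moment"],s["eef_pos"],np.degrees(s["eef_rot"]))
c=camera("wrist");im=c["pixels"]
a=cv2.resize(im[130:300,150:360],None,fx=3.5,fy=3.5,interpolation=cv2.INTER_CUBIC); save("wrist10",a)
E
```

```text
12.1 11.53922962229225 [-6.59207187 -0.8029955  14.62569429] [-0.30522373  1.23914872  0.00882607] [542.3122405  191.63685289  44.58519532] [-1.79998049e+02  2.74159399e-02 -1.61514990e+02]
```

View pics/wrist10.png

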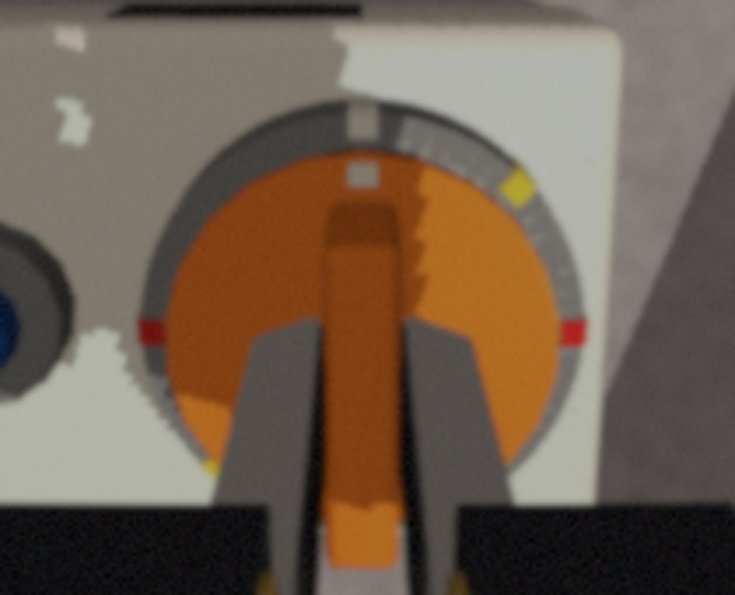

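It's home: z 44.6 with 14.6 N downward and a small side load. I'll twist the first half and check.

>>> jog_arm(
  commands=[
    [-0.0006,0,0,0,0,-0.01,0],
    [-0.0006,0,0,0,0,-0.03,0],
    [-0.0006,0,0,0,0,-0.055,0],
    [-0.0006,0,0,0,0,-0.08,0],
    [-0.0006,0,0,0,0,-0.105,0],
    [-0.0006,0,0,0,0,-0.13,0],
    [-0.0006,0,0,0,0,-0.155,0],
    [-0.0006,0,0,0,0,-0.175,0],
    [-0.0006,0,0,0,0,-0.185,0],
    [-0.0006,0,0,0,0,-0.185,0],
  ],
  grip_force=60,
)

```text
clock: 13.4
eef_pos: [542.5, 191.8, 44.6]
eef_rot: [3.141, 0.002, 3.077]
wrist_force: [-0.2, -0.6, 11.0]
finger_gap: 11.6
```

```bash
python3 - <<'E'
from h import *
s=manip.read_state()
print(s["clock"],s["finger_gap"],s["wrist_force"],s["moment"],s["eef_pos"],np.degrees(s["eef_rot"]))
c=camera("wrist");im=c["pixels"]
a=cv2.resize(im[130:300,150:360],None,fx=3.5,fy=3.5,interpolation=cv2.INTER_CUBIC); save("wrist11",a)
E
```

```text
13.4 11.569155505246808 [-0.17782462 -0.62493726 10.95166476] [-0.05113556  0.08796214  0.05862713] [542.49858808 191.79116928  44.58823389] [1.79960708e+02 1.32411590e-01 1.76270901e+02]
```

View pics/wrist11.png

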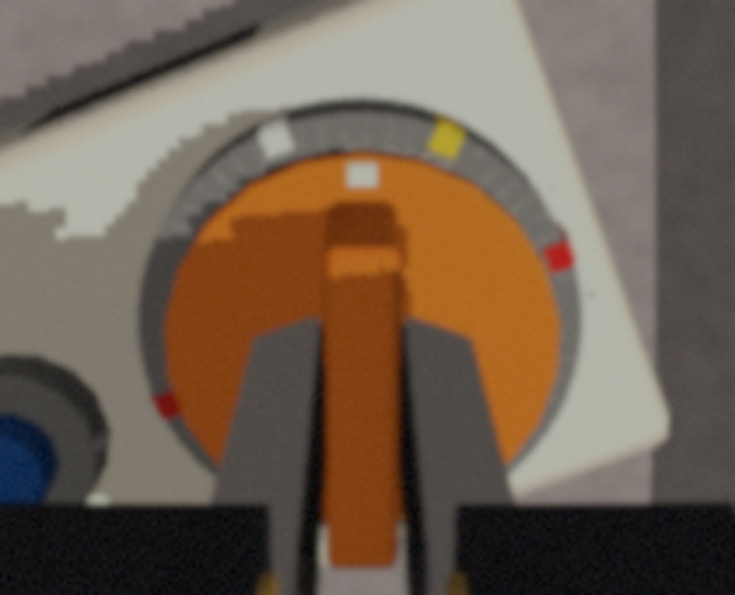

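It has turned 22° with no slip and little side force. I'll twist the rest of the way to 45°.

>>> jog_arm(
  commands=[
    [0,0,0,0,0,-0.01,0],
    [0,0,0,0,0,-0.03,0],
    [0,0,0,0,0,-0.055,0],
    [0,0,0,0,0,-0.08,0],
    [0,0,0,0,0,-0.105,0],
    [0,0,0,0,0,-0.13,0],
    [0,0,0,0,0,-0.155,0],
    [0,0,0,0,0,-0.175,0],
    [0,0,0,0,0,-0.19,0],
    [0,0,0,0,0,-0.19,0],
  ],
  grip_force=60,
)

```text
clock: 14.7
eef_pos: [542.5, 191.8, 44.6]
eef_rot: [3.14, 0.002, 2.678]
wrist_force: [-0.2, -0.1, 10.5]
finger_gap: 11.7
```

```bash
python3 - <<'E'
from h import *
import pickle
s=manip.read_state()
print(s["clock"],s["finger_gap"],s["wrist_force"],s["moment"],s["eef_pos"],np.degrees(s["eef_rot"]))
c=camera("wrist");im=c["pixels"];pickle.dump(dict(c),open("wrist12.pkl","wb"))
a=cv2.resize(im[130:300,150:360],None,fx=3.5,fy=3.5,interpolation=cv2.INTER_CUBIC); save("wrist12",a)
E
```

```text
14.7 11.691577985702173 [-0.20247073 -0.06716394 10.46620599] [-0.12005846  0.07480883  0.00311509] [542.52000059 191.78595345  44.59460378] [1.79911760e+02 1.09378363e-01 1.53459530e+02]
```

View pics/wrist12.png

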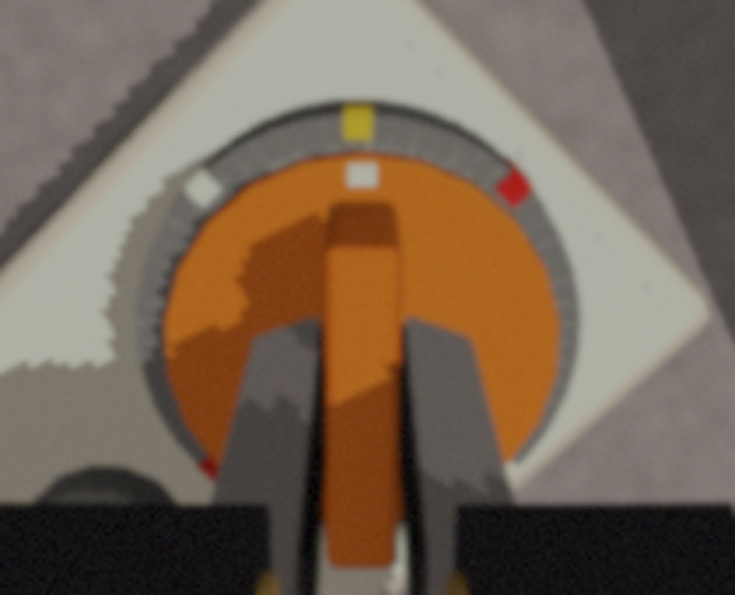

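The dot at (362,175) sits under the yellow mark at (358,122), and the cap is home at 10.5 N. I'll hold still, check the scene, and hand in.

>>> jog_arm(
  commands=[
    [0,0,0,0,0,0,0],
    [0,0,0,0,0,0,0],
    [0,0,0,0,0,0,0],
    [0,0,0,0,0,0,0],
    [0,0,0,0,0,0,0],
    [0,0,0,0,0,0,0],
    [0,0,0,0,0,0,0],
    [0,0,0,0,0,0,0],
    [0,0,0,0,0,0,0],
    [0,0,0,0,0,0,0],
  ],
)

```text
clock: 16.0
eef_pos: [542.5, 191.8, 44.6]
eef_rot: [3.14, 0.002, 2.679]
wrist_force: [0.3, -0.0, 10.3]
finger_gap: 11.4
```

```bash
python3 - <<'E'
from h import *
c=camera("top"); save("top13",c["pixels"]); s=manip.read_state()
print(s["clock"],s["finger_gap"],s["wrist_force"],s["eef_pos"],np.degrees(s["eef_rot"]),abs(s["qd"]).max())
E
```

```text
16.05 11.536262160688082 [ 0.52960577  0.06599408 11.02775117] [542.53093126 191.77158556  44.59810448] [1.79910090e+02 1.09796607e-01 1.53483386e+02] 0.0016846391492403813
```

View pics/top13.png

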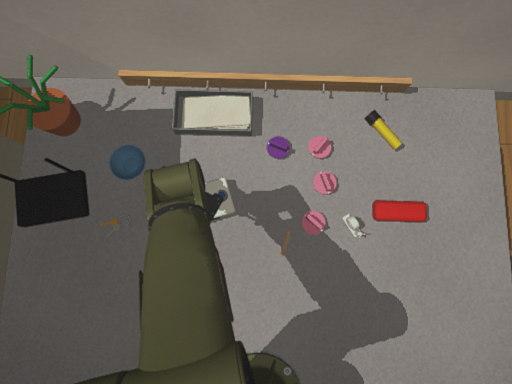

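The snail (353,225), peg (286,243), case (400,211), bowl (127,162) and keys (112,223) are all where they were, and the arm is still.

```bash
python3 -c "
from cell import manip
print(manip.sign_off())"
```

```text
the job is handed in; nothing more can be done
None
```

The orange cap is in the receiver, pressed home and twisted 45° clockwise to the yellow marks. I handed the job in at about 16 s with the gripper still holding it there.

**Last checks:**
- **Position:** the wing is at −26.5°, which matches the yellow-mark axis I measured. In the wrist picture the cap's white dot sits under the yellow mark, and the red marks were never approached.
- **Hold:** the arm presses down with about 11 N, side force is under 1 N, and the commanded grip is 60 N. The joints read as still.
- **Bystanders:** the snail, peg, key ring, glasses case and bowl look unmoved in the top view.
- **Ring button:** I never went near pressing it, but I did not measure its travel directly.

**What disagreed:**
- **Fingertip height:** the real fingertips sit about 26 mm behind the reported TCP. My first grasp therefore closed on nothing just above the wing, without moving the cap. Two cameras confirmed it, so I reopened, went lower and gripped.
- **Neck position:** the top and wrist cameras differed by about 2–3 mm on where the neck is. I lined up using the wrist camera, with cap and neck in the same picture.
- **Side load:** pressing home gave a brief 6.6 N sideways. It went away after a 0.6 mm shift during the twist.

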